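# Close the bulb tin with its vented lid

### The arm

A 6-joint arm with a two-finger parallel gripper is mounted at the origin on the work surface. World frame = base frame: x ahead of the robot, y to its left, z up, the work surface at z = 0. Lengths are in mm, angles in degrees, forces in N, time in s.
With the tool pointing down it reaches from about 275 to 750 mm from the base axis. Payload 10.2 kg.
Tool frame: the origin (TCP) lies at the very end of the fingers, on their centre line; the grasp point (between the pads) lies 19 mm behind it; z points along the fingers, y is the line along which they close (so a half turn about z gives the same grasp; the last joint's range is limited). The gripper opens to 85 mm and grips with 20 to 120 N. Pads are 22 mm wide; open, the fingers measure 114 mm over their backs; the gripper's body (76 mm by 85 mm) begins 54 mm behind the grasp point. The pads swing forward as they close: fully open they stand 13 mm farther back than shut.
Start: joints at [50.283, 17.928, 85.812, -0, 76.261, -12.8], TCP at [237.685, 468.121, 231.294] pointing down, gripper open.
Joint ranges: [-168.41, 168.41], [-55.51, 124.54], [10.69, 146.95], [-70.63, 250.63], [1, 178], [-165.06, 165.06]. Speed limits (degrees/s): [136.94, 136.94, 172.46, 180, 180, 180].

### API

Orientations are given as [roll, pitch, yaw] about the fixed x, y, z axes, in that order (R = Rz(yaw) Ry(pitch) Rx(roll)).
In Python, from rig import sense, eyes, order gives the robot as it stands. The module is installed in compiled form; this text tells all that it offers.
- The arm moves only by the tool carry_out, never from a script. Its argument "series" is a list of rows, each an object of numbers: "ax", "ay", "az": the turn, a rotation vector about the tool's x, y, z in units of 5 degrees (1.0 is 5 degrees); "x", "y", "z": the shift along the tool's x, y, z in units of 50 mm (1.0 is 50 mm); "gripper": the finger opening in mm, from 0 to 85.4. A call has exactly 8 rows; each row is the pose to reach, as a shift and turn from the pose commanded when the call began, along the tool's axes at that moment; what a row does not reach only later rows make up. A row lasts 1/8 s, in which the tool goes at most 62.5 mm and 10.7 degrees, less where a joint would pass 70% of its speed; a pose out of reach is approached as far as the arm can. A call with a gripper value outside its range is refused whole. The fingers move at their own pace and stop on an object; "grip_force" is the grip in N (left out, the last holds). Time passes only in rows, so rows that repeat a pose let the fingers close, or fill a call up. It gives the time, the measured TCP pose, the force, the opening and the grip force at its end, in the units of the state.
- sense(): the state, without advancing time (a new reading comes with each control period).
- eyes.capture(name): name is "side" or "top"; returns the picture (400x640x3 uint8, red, green, blue); there is no depth.
- eyes.camera_info(name): a dict with "mtx" (3x3 intrinsics, pixels), "D" ([k1, k2, p1, p2, k3] as OpenCV has them; the pictures are not rectified), "eye" and "attitude" of the camera in the world. Camera axes: x right, y down, z forward; pixel columns grow to the right and rows downward; lengths in mm; the calibration is good to about 2 mm. A picture is of the moment at which its call begins. camera_info takes no time and is no camera call.
- order.close_job(): hands the job in; it is judged then, once.
Trained networks look in the newest picture that a camera, given by its name, has taken for a name from the list of things; names that differ only in an ending like _2 or _b are one class to them, and where a whole thing is asked for, a point or a joint stands for the part that bears it (a point fixed in the world has none). Each returns a list of dicts, best first, with "confidence" (0 to 1); they miss things now and then, are a little off and sometimes report something else, mostly with a low value. They report only what shows in the picture. A call takes as long as a camera call.
- eyes.look_for(name, camera): "position" ([x, y, z] in mm, in world coordinates, good to about 4 mm: the middle of the surface that is visible of it).
- eyes.masks_of(name, camera): "pixels" (400x640 bool, what is visible of it).
The state is a dict: "clock": time; "joints": joint angles; "qvel": joint speeds; "joint_torque": joint torques, N m; "ee_pos": TCP position; "orientation": TCP orientation; "contact_force": force on the tool from outside, world axes, zero at the start; "torque": the same for the moment, N m; "grip_width": finger opening in mm; "grasp_force": force on a finger pad.
Only numpy, scipy, OpenCV 4.12 (cv2) and the standard library are available. Lean on these libraries where they do the work, as an engineer would, in place of code of your own. Each camera call takes 0.05 s, during which the arm holds its last target. There are 200 camera calls.

### The job

The bulbs in the open rectangular tin must air overnight under the vented inner lid. Pick up the nested pair of lids together, lower it on to the tin so that both are seated, and let go; then lift the solid outer lid off alone, with the inner lid left undisturbed in its seat, and finish still holding the outer lid level in the air, at least 10 cm above where it sat. Lower the lids, do not drop them, and leave the tin and everything else on the bench where they stand.

Things in the scene. Friction and masses are not known exactly. Their poses are not given: they have to be found in the camera images.
- tin: open rectangular steel tin, loose, about 0.9 kg with bulbs in it (below 50 mm): outside 140 (its x) x 100 (y) x 85 high, walls 3, mouth 134 x 94. Origin: centre of its underside; z up, x along its long side. The tin and the lid pair stand in front of the robot, either one to the left.
- tin_mouth (a point): centre of the tin's mouth, level with the top of its rim, 85 mm above its origin
- inner_lid: vented aluminium inner lid, loose, 0.2 kg, at first on the bench under the outer lid: plug 128 (x) x 88 (y), 12 deep (lower 6 mm only 122 x 82) under a flange 140 x 100 x 4; wooden tab 24 (x) x 16 (y) upright in its middle. Origin: centre of the plug's underside. Seated, the flange lies on the tin's rim, origin 73 above the tin's origin, 3 mm play all round; fits either way round.
- inner_tab (a point): centre of the top of the inner lid's wooden tab, 71 mm above the inner lid's origin. The tab passes through the outer lid's sleeve with 2 mm play and stands 25 mm out of it: holding the tab carries both lids, since the outer lid just lies on the inner lid's flange.
- outer_lid: plain steel outer lid, loose, 0.25 kg: plate 154 (x) x 114 (y) x 4, skirt hanging 12 below it (inside 148 x 108: 4 mm play round flange and tin), and in the middle an upright open sleeve round the inner lid's tab. Origin: centre of the plate's underside; nested, 16 above the inner lid's origin, x axes along each other. Nothing locks the lids together.
- outer_sleeve (a point): centre of the top edge of the outer lid's sleeve, 30 mm above the outer lid's origin. The sleeve stands 26 mm high on the plate and is 34 (x) x 26 (y) outside; lifted by it, the outer lid comes off alone.
- small_pot: small terracotta pot, 52 across, 50 high, between tin and lids; origin: centre of its underside; leave alone
- bowl: white plastic bowl, 110 across, 50 high, beyond; origin: centre of its underside; leave alone
- round_tin: round closed steel tin, 84 across, 85 high, beyond; not the one to be closed; origin: centre of its underside; leave alone
- trowel: hand trowel lying flat, about 300 long, to the robot's right; origin: on the bench near the middle of its length; leave alone
- pot: terracotta pot, 110 across, 100 high, far left; origin: centre of its underside; leave alone
- bottle: grey plastic bottle, 72 across, 170 high, far right; origin: centre of its underside; leave alone

How it is judged (in metres and radians):
On the way, in this order (a step that is already met when the one before it is completed fails the run):
1. both lids are lifted together, nested, clear of the bench (height (world z) of inner_lid above 0.04 m and z of outer_lid in the frame of inner_lid below 0.021 m and distance between outer_lid and inner_tab below 0.065 m), for 0.1 s.
2. both lids are seated on the tin, one in the other, and let go (z of inner_lid in the frame of tin between 0.069 and 0.077 m and horizontal distance between inner_lid and tin below 0.007 m and z of outer_lid in the frame of inner_lid below 0.021 m and distance between outer_lid and inner_tab below 0.065 m and angle between inner_lid's own z axis and vertical below 0.05 rad and angle between outer_lid's own z axis and vertical below 0.06 rad and contact force between the fingers and inner_lid below 0.1 N and contact force between the fingers and outer_lid below 0.1 N), for 0.15 s.
At the end, for the whole second after the job is handed in: Inner lid seated in the tin (height within 4 mm, centre 7 mm, 3 degrees), touched by neither fingers nor outer lid; tin upright, within 30 mm of its start; outer lid still in the fingers, level within 17 degrees, at least 90 mm above where it sat on the inner lid (z of inner_lid in the frame of tin between 0.069 and 0.077 m and horizontal distance between inner_lid and tin below 0.007 m and angle between each of inner_lid, tin's own z axis and vertical below 0.05 rad and height (world z) of tin below 0.01 m and distance of tin from where it was at the start of the episode below 0.03 m and linear speed of inner_lid below 0.02 m/s and z of outer_lid in the frame of inner_lid above 0.106 m and angle between outer_lid's own z axis and vertical below 0.3 rad and linear speed of outer_lid below 0.03 m/s and contact force between the fingers and outer_lid above 2 N and contact force between each of the fingers, outer_lid and inner_lid below 0.1 N and contact force between outer_lid and tin below 0.1 N); the arm keeps its last pose, push and grip.
It fails at once if the outer lid is parted from the inner lid while the inner lid is not seated in the tin (z of outer_lid in the frame of inner_lid above 0.03 m and not (z of inner_lid in the frame of tin between 0.066 and 0.08 m and horizontal distance between inner_lid and tin below 0.012 m)).
It fails at once if the lids are dropped (linear speed of inner_lid above 0.35 m/s and contact force between the fingers and inner_lid below 0.05 N).
It fails at once if the tin is tipped (angle between tin's own z axis and vertical above 0.2 rad).
It fails at once if the tin is shoved more than 40 mm (distance of tin from where it was at the start of the episode above 0.04 m).
It fails at once if a bystander is disturbed (moved over 30 mm) (distance of any of small_pot, bowl, round_tin, trowel, pot, bottle from where it was at the start of the episode above 0.03 m).
It also fails if it takes over 54 s, if anything falls off the work surface, if the arm or the gripper's body presses on something with over 40 N, if the wrist force passes 120 N, or if a joint passes its speed limit or range.

## Working session

There is one attempt and no reset: what is moved stays moved. The work goes in short steps, Python scripts to look and compute and a tool call to move; the robot and the scene stay as the last step left them, time stands still between calls to the robot, and variables do not carry over. Pictures are saved under pics/ and viewed, at most 10 in all, crops included, and the job is handed in when it is done.

Besides the shell and the picture viewer there is one more tool, called after "Call:" as a command line: name --argument value ..., lists and objects as JSON in quotes. carry_out: Moves the arm, as the interface text tells. Its arguments: {"type":"object","properties":{"series":{"type":"array","items":{"type":"object","properties":{"ax":{"type":"number"},"ay":{"type":"number"},"az":{"type":"number"},"x":{"type":"number"},"y":{"type":"number"},"z":{"type":"number"},"gripper":{"type":"number"}}}},"grip_force":{"type":"number"}},"required":["series"]}

```bash
mkdir -p pics; python3 - <<'E'
from rig import sense, eyes, order
import cv2,numpy as np
s=sense();print({k:s[k] for k in('clock','ee_pos','orientation','grip_width')})
for c in('top','side'):
    im=eyes.capture(c);cv2.imwrite(f'pics/{c}0.png',im[:,:,::-1])
    i=eyes.camera_info(c);print(c,i)
    for n in('tin','tin_mouth','inner_tab','outer_sleeve','outer_lid','small_pot'):
        print(n,[(np.round(d['position']),round(d['confidence'],2)) for d in eyes.look_for(n,c)[:2]])
E
```

```text
{'clock': 0.0, 'ee_pos': array([237.5176552 , 467.90762587, 230.73327889]), 'orientation': array([-1.79926645e+02, -1.75075934e-02,  1.53081626e+02]), 'grip_width': 85.53126498463345}
top {'mtx': array([[400.14653663,   0.        , 318.19573825],
       [  0.        , 400.14653663, 200.2232757 ],
       [  0.        ,   0.        ,   1.        ]]), 'D': array([-0.03634423,  0.        ,  0.        ,  0.        ,  0.        ]), 'eye': array([ 354.74881055,   -5.81706424, 1104.59183944]), 'attitude': array([-1.70886973e+02,  1.36680019e-01, -9.00526121e+01])}
tin [(array([ 599., -236.,   41.]), 0.73)]
tin_mouth [(array([ 601., -239.,   37.]), 0.71)]
inner_tab [(array([474., 207.,  68.]), 0.43)]
outer_sleeve [(array([466., 206.,  16.]), 0.71)]
outer_lid [(array([471., 207.,  21.]), 0.65)]
small_pot [(array([485.,   0.,  10.]), 0.61), (array([ 750., -178.,   85.]), 0.43)]
side {'mtx': array([[431.14581459,   0.        , 318.49171783],
       [  0.        , 431.14581459, 197.93173928],
       [  0.        ,   0.        ,   1.        ]]), 'D': array([-0.01992443,  0.        ,  0.        ,  0.        ,  0.        ]), 'eye': array([  150.92079959, -1067.47873082,  1045.9859167 ]), 'attitude': array([-130.67599154,   -0.99768725,  -18.48320217])}
tin [(array([ 595., -236.,   49.]), 0.68)]
tin_mouth []
inner_tab [(array([470., 202.,  65.]), 0.5), (array([481.,  -6.,  36.]), 0.41)]
outer_sleeve [(array([465., 198.,  20.]), 0.75)]
outer_lid [(array([469., 192.,  18.]), 0.72)]
small_pot [(array([482.,  -6.,  34.]), 0.66), (array([ 593., -236.,   46.]), 0.51)]
```

View pics/top0.png

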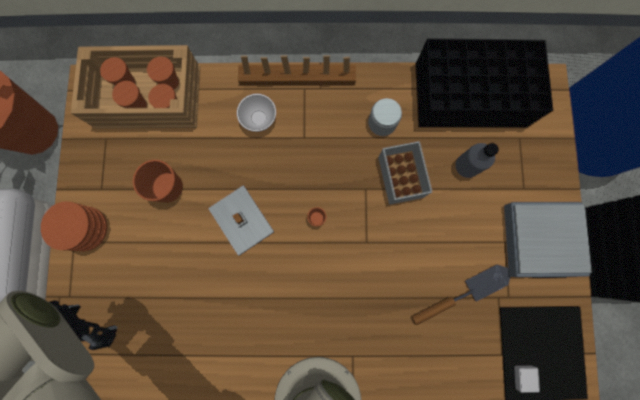

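View pics/side0.png

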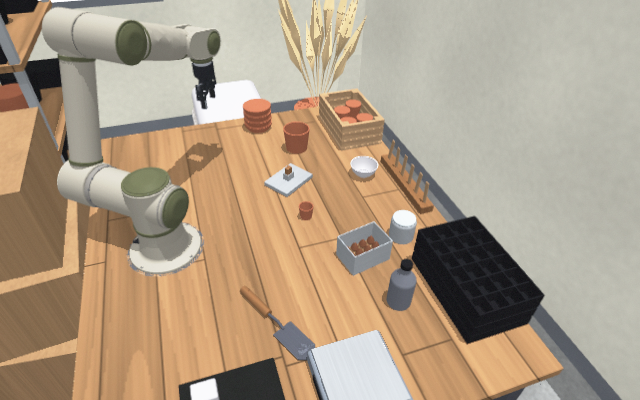

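The top view shows the lid pair at about (240,220), the tin at (405,172), and the small pot at (317,217). The side view shows the lids at (288,179) and the tin at (364,248). I'll fit box models to the masks.

```bash
cat > h.py <<'E'
from rig import sense, eyes, order
import cv2,numpy as np
from scipy.optimize import minimize
from scipy.spatial.transform import Rotation as R
def proj(P,c):
    i=eyes.camera_info(c); Rm=R.from_euler('xyz',i['attitude'],degrees=True).as_matrix()
    t=-Rm.T@i['eye']
    return cv2.projectPoints(np.float64(P),cv2.Rodrigues(Rm.T)[0],t,i['mtx'],i['D'])[0][:,0]
def box(lx,ly,z0,z1): return np.array([[x,y,z] for x in(-lx/2,lx/2) for y in(-ly/2,ly/2) for z in(z0,z1)])
TIN=[box(140,100,0,85)]
LID=[box(154,114,-12,4),box(34,26,4,30),box(24,16,30,55)]  # origin: outer lid's
S=4
def sil(boxes,p,z,c):
    a=np.radians(p[2]);m=np.zeros((400*S,640*S),np.uint8)
    Rz=np.array([[np.cos(a),-np.sin(a),0],[np.sin(a),np.cos(a),0],[0,0,1]])
    for b in boxes:
        q=proj(b@Rz.T+[p[0],p[1],z],c)
        h=cv2.convexHull(((q+.5)*S*16-8).astype(np.int32))
        cv2.fillConvexPoly(m,h,1,shift=4)
    return m
def getmask(names,c):
    m=np.zeros((400,640),bool)
    for n in names:
        d=eyes.masks_of(n,c)
        if d: m|=d[0]['pixels']
    return m
def fit(boxes,masks,z,p0,it=(6,6,20)):
    M={c:cv2.resize(m.astype(np.uint8),None,fx=S,fy=S,interpolation=cv2.INTER_NEAREST) for c,m in masks.items()}
    def cost(p): 
        r=0
        for c in M:
            s=sil(boxes,p,z,c); r+=1-(s&M[c]).sum()/(s|M[c]).sum()
        return r/len(M)
    best=None
    for a in p0[2]:
        q=np.array([p0[0],p0[1],a],float)
        r=minimize(cost,q,method='Nelder-Mead',options=dict(initial_simplex=[q,q+[8,0,0],q+[0,8,0],q+[0,0,15]],xatol=.1,fatol=1e-5,maxiter=120))
        if best is None or r.fun<best.fun: best=r
    return best.x.round(2),round(best.fun,4)
E
python3 - <<'E'
from h import *
tops={}
for c in('top','side'): eyes.capture(c)
ml={c:getmask(['outer_lid','inner_tab'],c) for c in('top','side')}
mt={c:getmask(['tin'],c) for c in('top','side')}
np.savez('m.npz',**{f'l{c}':ml[c] for c in ml},**{f't{c}':mt[c] for c in mt})
for nm,b,m,z,p in(('lid',LID,ml,16,(470,205,(0,35,70,105,140))),('tin',TIN,mt,0,(598,-236,(0,45,90,135)))):
    for cs in(['top'],['side'],['top','side']):
        print(nm,cs,fit(b,{c:m[c] for c in cs},z,p),[m[c].sum() for c in cs])
for c in('top','side'):
    im=eyes.capture(c)
    for m in(ml,mt):
        pass
E
```

```text
lid ['top'] (array([475.65, 208.73,  33.21]), np.float64(0.0271)) [np.int64(2403)]
lid ['side'] (array([474.67, 208.13,  32.23]), np.float64(0.7148)) [np.int64(2956)]Traceback (most recent call last):
  File "<stdin>", line 9, in <module>
  File "h.py", line 37, in fit
    r=minimize(cost,q,method='Nelder-Mead',options=dict(initial_simplex=[q,q+[8,0,0],q+[0,8,0],q+[0,0,15]],xatol=.1,fatol=1e-5,maxiter=120))
    res = _minimize_neldermead(fun, x0, args, callback, bounds=bounds,
                               **options)
    fxcc = func(xcc)
    fx = function(np.copy(x), *(wrapper_args + args))
  File "h.py", line 32, in cost
    s=sil(boxes,p,z,c); r+=1-(s&M[c]).sum()/(s|M[c]).sum()
  File "h.py", line 17, in sil
    q=proj(b@Rz.T+[p[0],p[1],z],c)
  File "h.py", line 6, in proj
    i=eyes.camera_info(c); Rm=R.from_euler('xyz',i['attitude'],degrees=True).as_matrix()
ValueError: time passes only in moves, steps and waits
```

```bash
python3 - <<'E'
s=open('h.py').read()
s=s.replace("def proj","from functools import cache\n@cache\ndef info(c): return eyes.camera_info(c)\ndef proj").replace("i=eyes.camera_info(c); Rm","i=info(c); Rm")
s=s.replace("if d: m|=d[0]['pixels']","for k in d[:2]:\n            p=k['pixels']\n            if not m.any() or (p.sum()<.3*m.sum() and (cv2.dilate(m.astype(np.uint8),np.ones((5,5)))>0)[p].any()): m|=p")
open('h.py','w').write(s)
E
python3 - <<'E'
from h import *
V={c:eyes.capture(c) for c in('top','side')}
ml={c:getmask(['outer_lid','inner_tab'],c) for c in('top','side')}
mt={c:getmask(['tin'],c) for c in('top','side')}
for nm,b,m,z,p in(('lid',LID,ml,16,(475,208,(33,))),('tin',TIN,mt,0,(598,-236,(10,55,100,145)))):
    for cs in(['top'],['side'],['top','side']):
        r=fit(b,{c:m[c] for c in cs},z,p)
        print(nm,cs,r,[m[c].sum() for c in cs])
        p=(*r[0][:2],(r[0][2],))
    for c in V:
        s=sil(b,r[0],z,c); k=cv2.findContours(s,0,1)[0]
        V[c]=cv2.resize(V[c],(640*S,400*S)) if V[c].shape[0]==400 else V[c]
        cv2.drawContours(V[c],k,-1,(0,255,0),1)
t=V['top'][640:1040,820:1740];s=V['side'][620:1100,1030:1600]
t=V['top']; a=np.hstack([t[720:1030,820:1120],t[560:870,1490:1760]])
s=V['side'];b=np.hstack([s[640:800,1040:1280],s[870:1100,1330:1600][:160]])
h=s[870:1100,1330:1600]; b=np.hstack([s[620:850,1030:1330],h])
cv2.imwrite('pics/ov.png',np.vstack([a,b])[:,:,::-1])
E
```

```text
lid ['top'] (array([475.65, 209.55,  33.71]), np.float64(0.056)) [np.int64(2371)]
lid ['side'] (array([473.04, 208.59,  31.64]), np.float64(0.0627)) [np.int64(916)]
lid ['top', 'side'] (array([474.54, 209.38,  33.38]), np.float64(0.0648)) [np.int64(2371), np.int64(916)]
tin ['top'] (array([ 598.36, -235.84,  191.3 ]), np.float64(0.0255)) [np.int64(2463)]
tin ['side'] (array([ 597.1 , -233.29,  191.47]), np.float64(0.0482)) [np.int64(1962)]
tin ['top', 'side'] (array([ 598.  , -234.97,  191.7 ]), np.float64(0.0418)) [np.int64(2463), np.int64(1962)]
```

View pics/ov.png

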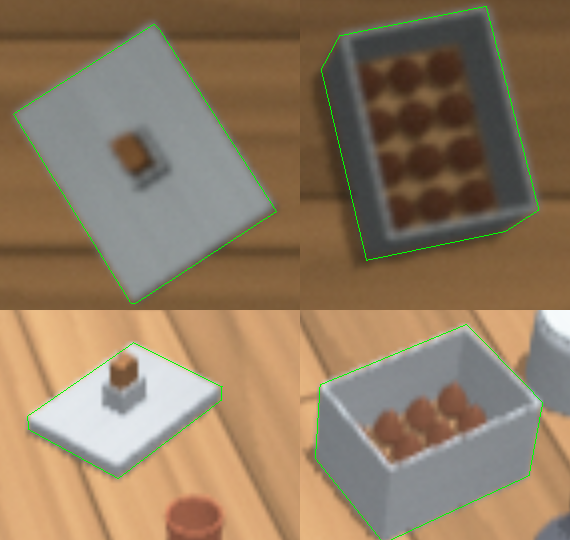

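The overlay fits well in both views. Next I'll add a helper that tracks the commanded pose and works out the move numbers.

```bash
cat > mv.py <<'E'
import sys,json,os,numpy as np
from scipy.spatial.transform import Rotation as R
# commanded pose [x,y,z,yaw], tool down. plan x y z yaw -> units ; apply ux uy uz uaz -> update
f='cmd.json'; p=np.array(json.load(open(f)) if os.path.exists(f) else [237.685,468.121,231.294,153.083])
def fr(y): return R.from_euler('xyz',[180,0,y],degrees=True)
def plan(t,p=p):
    return np.round(fr(p[3]).inv().apply(np.array(t[:3])-p[:3])/50,2),np.round(-(t[3]-p[3])/5,2)
def apply(u,p=p): return np.r_[p[:3]+fr(p[3]).apply(np.array(u[:3])*50),p[3]-5*u[3]]
a=sys.argv[1:]; 
while a:
    v=list(map(float,a[1:5]))
    if a[0]=='p': print('xyz',*plan(v,p),'->',apply([*plan(v,p)[0],plan(v,p)[1]],p).round(2))
    else: p=apply(v,p); json.dump(list(p),open(f,'w')); print('cmd',p.round(2))
    a=a[5:]
E
python3 mv.py p 474.5 209.4 130 213.4
```

```text
xyz [-6.57 -2.47  2.03] -12.06 -> [474.69 209.29 129.79 213.38]
```

Call:
carry_out --series '[{"x": -6.57,"y": -2.47,"z": 2.03,"az": -12.06,"gripper": 60},{"x": -6.57,"y": -2.47,"z": 2.03,"az": -12.06,"gripper": 60},{"x": -6.57,"y": -2.47,"z": 2.03,"az": -12.06,"gripper": 60},{"x": -6.57,"y": -2.47,"z": 2.03,"az": -12.06,"gripper": 60},{"x": -6.57,"y": -2.47,"z": 2.03,"az": -12.06,"gripper": 60},{"x": -6.57,"y": -2.47,"z": 2.03,"az": -12.06,"gripper": 60},{"x": -6.57,"y": -2.47,"z": 2.03,"az": -12.06,"gripper": 60},{"x": -6.57,"y": -2.47,"z": 2.03,"az": -12.06,"gripper": 60}]'

```text
validation failed for argument at $.se...
```

```bash
python3 mv.py a -6.57 -2.47 2.03 -12.06 p 474.5 209.4 50 213.4
```

```text
cmd [474.69 209.29 129.79 213.38]
xyz [0.  0.  1.6] -0.0 -> [474.69 209.29  49.79 213.38]
```

Call:
carry_out --series '[{"x": -6.57,"y": -2.47,"z": 2.03,"ax": 0,"ay": 0,"az": -12.06,"gripper": 60},{"x": -6.57,"y": -2.47,"z": 2.03,"ax": 0,"ay": 0,"az": -12.06,"gripper": 60},{"x": -6.57,"y": -2.47,"z": 2.03,"ax": 0,"ay": 0,"az": -12.06,"gripper": 60},{"x": -6.57,"y": -2.47,"z": 2.03,"ax": 0,"ay": 0,"az": -12.06,"gripper": 60},{"x": -6.57,"y": -2.47,"z": 2.03,"ax": 0,"ay": 0,"az": -12.06,"gripper": 60},{"x": -6.57,"y": -2.47,"z": 2.03,"ax": 0,"ay": 0,"az": -12.06,"gripper": 60},{"x": -6.57,"y": -2.47,"z": 2.03,"ax": 0,"ay": 0,"az": -12.06,"gripper": 60},{"x": -6.57,"y": -2.47,"z": 2.03,"ax": 0,"ay": 0,"az": -12.06,"gripper": 60}]'

```text
clock: 2.5
ee_pos: [475.3, 208.0, 129.2]
orientation: [180.0, -0.1, -146.8]
contact_force: [-1.0, -0.0, 0.9]
grip_width: 59.7
grasp_force: 0.0
```

Call:
carry_out --series '[{"x": 0,"y": 0,"z": 0.4,"ax": 0,"ay": 0,"az": 0,"gripper": 60},{"x": 0,"y": 0,"z": 0.8,"ax": 0,"ay": 0,"az": 0,"gripper": 60},{"x": 0,"y": 0,"z": 1.1,"ax": 0,"ay": 0,"az": 0,"gripper": 60},{"x": 0,"y": 0,"z": 1.3,"ax": 0,"ay": 0,"az": 0,"gripper": 50},{"x": 0,"y": 0,"z": 1.45,"ax": 0,"ay": 0,"az": 0,"gripper": 40},{"x": 0,"y": 0,"z": 1.55,"ax": 0,"ay": 0,"az": 0,"gripper": 35},{"x": 0,"y": 0,"z": 1.6,"ax": 0,"ay": 0,"az": 0,"gripper": 30},{"x": 0,"y": 0,"z": 1.6,"ax": 0,"ay": 0,"az": 0,"gripper": 30}]'

```text
clock: 3.5
ee_pos: [474.8, 209.3, 49.9]
orientation: [-180.0, 0.0, -146.6]
contact_force: [-0.2, -0.0, 0.6]
grip_width: 29.8
grasp_force: 0.0
```

```bash
python3 mv.py a 0 0 1.6 0; python3 - <<'E'
from h import *
s=sense();print(s['ee_pos'],s['orientation'],s['grip_width'])
a=eyes.capture('side');b=eyes.capture('top')
f=lambda im,r,c:cv2.resize(im[r:r+100,c:c+130],None,fx=3,fy=3,interpolation=cv2.INTER_CUBIC)
cv2.imwrite('pics/g.png',np.hstack([f(a,120,230),f(b,170,180)])[:,:,::-1])
E
```

```text
cmd [474.69 209.29  49.79 213.38]
[474.79289957 209.2677577   49.89056263] [-1.79994735e+02  1.14203264e-02 -1.46622373e+02] 29.77717910350056
```

View pics/g.png

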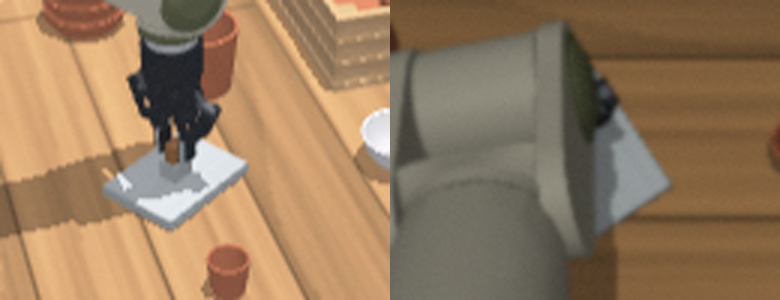

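The side view shows the fingers straddling the tab at crop pixel (172,150), above the sleeve. The arm hides the lids in the top view. I'll close the gripper.

Call:
carry_out --series '[{"x": 0,"y": 0,"z": 0,"ax": 0,"ay": 0,"az": 0,"gripper": 20},{"x": 0,"y": 0,"z": 0,"ax": 0,"ay": 0,"az": 0,"gripper": 5},{"x": 0,"y": 0,"z": 0,"ax": 0,"ay": 0,"az": 0,"gripper": 5},{"x": 0,"y": 0,"z": 0,"ax": 0,"ay": 0,"az": 0,"gripper": 5},{"x": 0,"y": 0,"z": -0.1,"ax": 0,"ay": 0,"az": 0,"gripper": 5},{"x": 0,"y": 0,"z": -0.2,"ax": 0,"ay": 0,"az": 0,"gripper": 5},{"x": 0,"y": 0,"z": -0.3,"ax": 0,"ay": 0,"az": 0,"gripper": 5},{"x": 0,"y": 0,"z": -0.4,"ax": 0,"ay": 0,"az": 0,"gripper": 5}]' --grip_force 70

```text
clock: 4.6
ee_pos: [474.6, 209.2, 70.1]
orientation: [180.0, -0.0, -146.6]
contact_force: [0.8, 0.3, -4.9]
grip_width: 14.5
grasp_force: 68.5
```

```bash
python3 mv.py a 0 0 -.4 0 p 474.69 209.29 190 213.38
```

```text
cmd [474.69 209.29  69.79 213.38]
xyz [-0.  -0.  -2.4] 0.0 -> [474.69 209.29 189.79 213.38]
```

Call:
carry_out --series '[{"x": 0,"y": 0,"z": -0.2,"ax": 0,"ay": 0,"az": 0,"gripper": 5},{"x": 0,"y": 0,"z": -0.5,"ax": 0,"ay": 0,"az": 0,"gripper": 5},{"x": 0,"y": 0,"z": -0.9,"ax": 0,"ay": 0,"az": 0,"gripper": 5},{"x": 0,"y": 0,"z": -1.3,"ax": 0,"ay": 0,"az": 0,"gripper": 5},{"x": 0,"y": 0,"z": -1.7,"ax": 0,"ay": 0,"az": 0,"gripper": 5},{"x": 0,"y": 0,"z": -2.1,"ax": 0,"ay": 0,"az": 0,"gripper": 5},{"x": 0,"y": 0,"z": -2.3,"ax": 0,"ay": 0,"az": 0,"gripper": 5},{"x": 0,"y": 0,"z": -2.4,"ax": 0,"ay": 0,"az": 0,"gripper": 5}]'

```text
clock: 5.6
ee_pos: [474.7, 209.3, 190.3]
orientation: [-180.0, 0.0, -146.6]
contact_force: [-0.4, 0.8, -5.0]
grip_width: 14.6
grasp_force: 68.7
```

```bash
python3 mv.py a 0 0 -2.4 0 p 536.3 -12.8 190 202.5 p 598 -235 190 191.7
```

```text
cmd [474.69 209.29 189.79 213.38]
xyz [ 1.42 -4.39 -0.  ] 2.18 -> [536.18 -13.06 189.79 202.48]
xyz [ 2.83 -8.78 -0.  ] 4.34 -> [ 598.09 -235.14  189.79  191.68]
```

Call:
carry_out --series '[{"x": 0.06,"y": -0.19,"z": 0,"ax": 0,"ay": 0,"az": 0.1,"gripper": 5},{"x": 0.19,"y": -0.59,"z": 0,"ax": 0,"ay": 0,"az": 0.3,"gripper": 5},{"x": 0.38,"y": -1.17,"z": 0,"ax": 0,"ay": 0,"az": 0.6,"gripper": 5},{"x": 0.58,"y": -1.8,"z": 0,"ax": 0,"ay": 0,"az": 0.9,"gripper": 5},{"x": 0.79,"y": -2.44,"z": 0,"ax": 0,"ay": 0,"az": 1.2,"gripper": 5},{"x": 1.0,"y": -3.09,"z": 0,"ax": 0,"ay": 0,"az": 1.5,"gripper": 5},{"x": 1.21,"y": -3.74,"z": 0,"ax": 0,"ay": 0,"az": 1.85,"gripper": 5},{"x": 1.42,"y": -4.39,"z": 0,"ax": 0,"ay": 0,"az": 2.18,"gripper": 5}]'

```text
clock: 6.6
ee_pos: [536.0, -14.8, 189.0]
orientation: [180.0, -0.1, -157.6]
contact_force: [0.9, 0.2, -4.6]
grip_width: 14.1
grasp_force: 68.6
```

```bash
python3 mv.py a 1.42 -4.39 0 2.18 p 598 -235 190 191.7
```

```text
cmd [536.18 -13.06 189.79 202.48]
xyz [ 0.55 -4.57 -0.  ] 2.16 -> [ 598.15 -234.71  189.79  191.68]
```

Call:
carry_out --series '[{"x": 0.08,"y": -0.65,"z": 0,"ax": 0,"ay": 0,"az": 0.31,"gripper": 5},{"x": 0.16,"y": -1.3,"z": 0,"ax": 0,"ay": 0,"az": 0.62,"gripper": 5},{"x": 0.24,"y": -2.0,"z": 0,"ax": 0,"ay": 0,"az": 0.95,"gripper": 5},{"x": 0.32,"y": -2.7,"z": 0,"ax": 0,"ay": 0,"az": 1.28,"gripper": 5},{"x": 0.4,"y": -3.4,"z": 0,"ax": 0,"ay": 0,"az": 1.6,"gripper": 5},{"x": 0.48,"y": -4.0,"z": 0,"ax": 0,"ay": 0,"az": 1.9,"gripper": 5},{"x": 0.53,"y": -4.4,"z": 0,"ax": 0,"ay": 0,"az": 2.1,"gripper": 5},{"x": 0.55,"y": -4.57,"z": 0,"ax": 0,"ay": 0,"az": 2.16,"gripper": 5}]'

```text
clock: 7.6
ee_pos: [597.6, -236.1, 188.6]
orientation: [179.9, -0.1, -168.4]
contact_force: [-0.2, 0.9, -4.7]
grip_width: 14.7
grasp_force: 68.7
```

```bash
python3 mv.py a 0.55 -4.57 0 2.16; python3 - <<'E'
from h import *
s=sense();print(s['ee_pos'],s['orientation'])
V={c:eyes.capture(c) for c in('top','side')}
for c in V:
  for n in('tin','outer_lid'):
    m=eyes.masks_of(n,c); print(c,n,[(round(d['confidence'],2),d['pixels'].sum()) for d in m[:2]])
z=190-49.8+16
for c in V:
    V[c]=cv2.resize(V[c],(640*S,400*S),interpolation=cv2.INTER_CUBIC)
    for b,p,zz in((TIN,(598,-235,191.7),0),(LID[:1],(598.15,-234.7,191.7),z)):
        cv2.drawContours(V[c],cv2.findContours(sil(b,p,zz,c),0,1)[0],-1,(0,255,0),1)
a=V['top'][480:980,1400:1800];b=V['side'][700:1200,1260:1660]
cv2.imwrite('pics/h.png',np.hstack([a,b])[:,:,::-1])
E
```

```text
cmd [ 598.15 -234.71  189.79  191.68]
[ 597.63638414 -236.09126198  188.56920514] [ 1.79931657e+02 -8.65353262e-02 -1.68415959e+02]
top tin [(0.74, np.int64(252)), (0.73, np.int64(905))]
top outer_lid [(0.48, np.int64(293))]
side tin [(0.61, np.int64(1494)), (0.25, np.int64(1500))]
side outer_lid [(0.58, np.int64(1406))]
```

View pics/h.png

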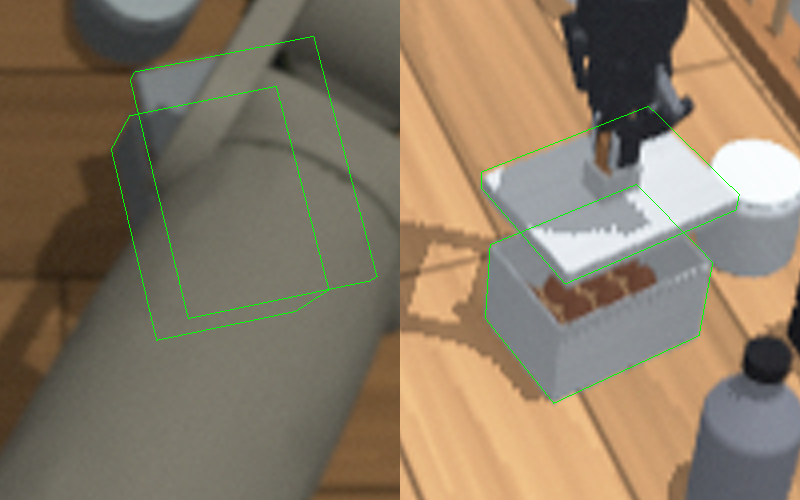

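The side view shows the lids hanging level over the tin, with the outline within about 1 mm. I'll compare lid and tin in the same camera to refine the offset.

```bash
python3 - <<'E'
from h import *
im=eyes.capture('side'); s=sense();print(s['ee_pos'],s['orientation'])
m=eyes.masks_of('outer_lid','side')[0]['pixels'].astype(np.uint8)
dark=cv2.dilate((im.max(2)<75).astype(np.uint8),np.ones((3,3))); dark[200:]=0
# ignore gripper, tab and sleeve: use model sleeve silhouette region too
D=cv2.resize(dark,None,fx=S,fy=S,interpolation=0)>0
M=cv2.resize(m,None,fx=S,fy=S,interpolation=0)
z=s['ee_pos'][2]-49.8+16
ig=D|(sil([box(40,32,4,120)],(s['ee_pos'][0],s['ee_pos'][1],191.7),z,'side')>0)
def cost(p):
    k=sil(LID[:1],p,z,'side');return 1-((k&M)>0)[~ig].sum()/((k|M)>0)[~ig].sum()
q=np.array([598,-235,191.7]);r=minimize(cost,q,method='Nelder-Mead',options=dict(initial_simplex=[q,q+[6,0,0],q+[0,6,0],q+[0,0,8]],xatol=.1,fatol=1e-5))
print('lid side fit',r.x,r.fun, 'vs tin side fit earlier 597.1 -233.3 191.5')
E
```

```text
[ 598.10817465 -233.98303654  189.91329252] [ 1.79992244e+02 -1.95532470e-03 -1.68263742e+02]
lid side fit [ 598.77671437 -234.90517372  192.05219744] 0.04980625649749548 vs tin side fit earlier 597.1 -233.3 191.5
```

```bash
python3 mv.py p 597.6 -234.4 131 191.65
```

```text
xyz [0.01 0.01 1.18] 0.01 -> [ 597.56 -234.32  130.79  191.63]
```

Call:
carry_out --series '[{"x": 0.01,"y": 0.01,"z": 0.15,"ax": 0,"ay": 0,"az": 0.01,"gripper": 5},{"x": 0.01,"y": 0.01,"z": 0.4,"ax": 0,"ay": 0,"az": 0.01,"gripper": 5},{"x": 0.01,"y": 0.01,"z": 0.65,"ax": 0,"ay": 0,"az": 0.01,"gripper": 5},{"x": 0.01,"y": 0.01,"z": 0.85,"ax": 0,"ay": 0,"az": 0.01,"gripper": 5},{"x": 0.01,"y": 0.01,"z": 1.0,"ax": 0,"ay": 0,"az": 0.01,"gripper": 5},{"x": 0.01,"y": 0.01,"z": 1.1,"ax": 0,"ay": 0,"az": 0.01,"gripper": 5},{"x": 0.01,"y": 0.01,"z": 1.15,"ax": 0,"ay": 0,"az": 0.01,"gripper": 5},{"x": 0.01,"y": 0.01,"z": 1.18,"ax": 0,"ay": 0,"az": 0.01,"gripper": 5}]'

```text
clock: 9.0
ee_pos: [597.7, -234.4, 130.9]
orientation: [-180.0, 0.0, -168.4]
contact_force: [0.4, 1.1, -4.6]
grip_width: 14.4
grasp_force: 68.7
```

```bash
python3 mv.py a .01 .01 1.18 .01
```

```text
cmd [ 597.56 -234.32  130.79  191.63]
```

Entered without contact. I'll go down another 7 mm to about 123.8.

Call:
carry_out --series '[{"x": 0,"y": 0,"z": 0.02,"ax": 0,"ay": 0,"az": 0,"gripper": 5},{"x": 0,"y": 0,"z": 0.04,"ax": 0,"ay": 0,"az": 0,"gripper": 5},{"x": 0,"y": 0,"z": 0.06,"ax": 0,"ay": 0,"az": 0,"gripper": 5},{"x": 0,"y": 0,"z": 0.08,"ax": 0,"ay": 0,"az": 0,"gripper": 5},{"x": 0,"y": 0,"z": 0.1,"ax": 0,"ay": 0,"az": 0,"gripper": 5},{"x": 0,"y": 0,"z": 0.12,"ax": 0,"ay": 0,"az": 0,"gripper": 5},{"x": 0,"y": 0,"z": 0.14,"ax": 0,"ay": 0,"az": 0,"gripper": 5},{"x": 0,"y": 0,"z": 0.14,"ax": 0,"ay": 0,"az": 0,"gripper": 5}]'

```text
clock: 10.0
ee_pos: [597.5, -234.3, 123.7]
orientation: [180.0, -0.0, -168.4]
contact_force: [-0.4, -0.6, -5.8]
grip_width: 14.5
grasp_force: 68.7
```

```bash
python3 mv.py a 0 0 .14 0
```

```text
cmd [ 597.56 -234.32  123.79  191.63]
```

Call:
carry_out --series '[{"x": 0,"y": 0,"z": 0.01,"ax": 0,"ay": 0,"az": 0,"gripper": 5},{"x": 0,"y": 0,"z": 0.015,"ax": 0,"ay": 0,"az": 0,"gripper": 5},{"x": 0,"y": 0,"z": 0.02,"ax": 0,"ay": 0,"az": 0,"gripper": 5},{"x": 0,"y": 0,"z": 0.025,"ax": 0,"ay": 0,"az": 0,"gripper": 5},{"x": 0,"y": 0,"z": 0.03,"ax": 0,"ay": 0,"az": 0,"gripper": 5},{"x": 0,"y": 0,"z": 0.03,"ax": 0,"ay": 0,"az": 0,"gripper": 5},{"x": 0,"y": 0,"z": 0.03,"ax": 0,"ay": 0,"az": 0,"gripper": 5},{"x": 0,"y": 0,"z": 0.03,"ax": 0,"ay": 0,"az": 0,"gripper": 5}]'

```text
clock: 11.0
ee_pos: [597.6, -234.3, 123.0]
orientation: [-180.0, 0.0, -168.4]
contact_force: [-4.1, 3.2, 2.7]
grip_width: 14.3
grasp_force: 70.0
```

```bash
python3 mv.py a 0 0 .03 0
```

```text
cmd [ 597.56 -234.32  122.29  191.63]
```

The contact force and height (123.0, expected about 122.8) say the flange is on the rim. I'll release.

Call:
carry_out --series '[{"x": 0,"y": 0,"z": 0,"ax": 0,"ay": 0,"az": 0,"gripper": 18},{"x": 0,"y": 0,"z": 0,"ax": 0,"ay": 0,"az": 0,"gripper": 24},{"x": 0,"y": 0,"z": 0,"ax": 0,"ay": 0,"az": 0,"gripper": 34},{"x": 0,"y": 0,"z": 0,"ax": 0,"ay": 0,"az": 0,"gripper": 44},{"x": 0,"y": 0,"z": -0.01,"ax": 0,"ay": 0,"az": 0,"gripper": 50},{"x": 0,"y": 0,"z": -0.01,"ax": 0,"ay": 0,"az": 0,"gripper": 50},{"x": 0,"y": 0,"z": -0.01,"ax": 0,"ay": 0,"az": 0,"gripper": 50},{"x": 0,"y": 0,"z": -0.01,"ax": 0,"ay": 0,"az": 0,"gripper": 50}]'

```text
clock: 12.0
ee_pos: [597.6, -234.3, 122.8]
orientation: [-180.0, -0.0, -168.4]
contact_force: [0.2, 0.2, -0.3]
grip_width: 50.1
grasp_force: 0.0
```

```bash
python3 mv.py a 0 0 -.01 0; python3 - <<'E'
from h import *
im=eyes.capture('side'); s=sense();print(s['contact_force'])
t=eyes.masks_of('tin','side');m=eyes.masks_of('outer_lid','side')
print([(d['confidence'],d['pixels'].sum()) for d in t[:2]+m[:2]])
V=cv2.resize(im,(640*S,400*S),interpolation=cv2.INTER_CUBIC)
for b,p,zz in((TIN,(598,-235,191.7),0),(LID[:2],(597.6,-234.3,191.7),89)):
    cv2.drawContours(V,cv2.findContours(sil(b,p,zz,'side'),0,1)[0],-1,(0,255,0),1)
cv2.imwrite('pics/seat.png',cv2.resize(V[750:1150,1260:1660],None,fx=1.5,fy=1.5)[:,:,::-1])
E
```

```text
cmd [ 597.56 -234.32  122.79  191.63]
[-0.20145948 -0.52847623 -0.25175657]
[(0.94, np.int64(772)), (0.84, np.int64(1276))]
```

View pics/seat.png

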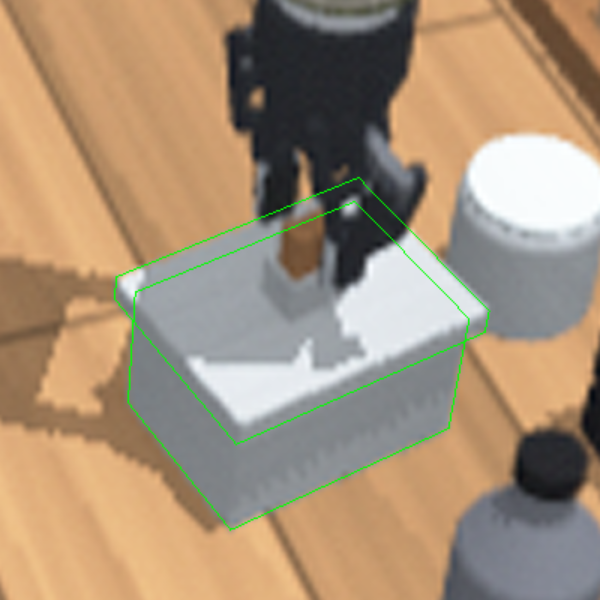

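The picture shows both lids seated level: the lid outline matches, the tin has not moved, and the fingers are clear of the tab. Next is going down around the sleeve and gripping it.

Call:
carry_out --series '[{"x": 0,"y": 0,"z": 0.06,"ax": 0,"ay": 0,"az": 0,"gripper": 54},{"x": 0,"y": 0,"z": 0.15,"ax": 0,"ay": 0,"az": 0,"gripper": 54},{"x": 0,"y": 0,"z": 0.25,"ax": 0,"ay": 0,"az": 0,"gripper": 54},{"x": 0,"y": 0,"z": 0.35,"ax": 0,"ay": 0,"az": 0,"gripper": 54},{"x": 0,"y": 0,"z": 0.44,"ax": 0,"ay": 0,"az": 0,"gripper": 54},{"x": 0,"y": 0,"z": 0.5,"ax": 0,"ay": 0,"az": 0,"gripper": 50},{"x": 0,"y": 0,"z": 0.53,"ax": 0,"ay": 0,"az": 0,"gripper": 45},{"x": 0,"y": 0,"z": 0.53,"ax": 0,"ay": 0,"az": 0,"gripper": 40}]'

```text
clock: 13.15
ee_pos: [597.6, -234.3, 96.3]
orientation: [180.0, -0.0, -168.4]
contact_force: [0.0, 0.1, 0.7]
grip_width: 40.0
grasp_force: 0.0
```

Call:
carry_out --series '[{"x": 0,"y": 0,"z": 0,"ax": 0,"ay": 0,"az": 0,"gripper": 34},{"x": 0,"y": 0,"z": 0,"ax": 0,"ay": 0,"az": 0,"gripper": 30},{"x": 0,"y": 0,"z": 0,"ax": 0,"ay": 0,"az": 0,"gripper": 26},{"x": 0,"y": 0,"z": 0,"ax": 0,"ay": 0,"az": 0,"gripper": 15},{"x": 0,"y": 0,"z": 0,"ax": 0,"ay": 0,"az": 0,"gripper": 15},{"x": 0,"y": 0,"z": 0,"ax": 0,"ay": 0,"az": 0,"gripper": 15},{"x": 0,"y": 0,"z": 0,"ax": 0,"ay": 0,"az": 0,"gripper": 15},{"x": 0,"y": 0,"z": 0,"ax": 0,"ay": 0,"az": 0,"gripper": 15}]' --grip_force 50

```text
clock: 14.15
ee_pos: [597.7, -234.4, 96.6]
orientation: [-180.0, 0.0, -168.4]
contact_force: [-1.2, 0.6, 5.9]
grip_width: 24.9
grasp_force: 50.6
```

```bash
python3 mv.py a 0 0 .53 0
```

```text
cmd [ 597.56 -234.32   96.29  191.63]
```

Call:
carry_out --series '[{"x": 0,"y": 0,"z": -0.04,"ax": 0,"ay": 0,"az": 0,"gripper": 15},{"x": 0,"y": 0,"z": -0.1,"ax": 0,"ay": 0,"az": 0,"gripper": 15},{"x": 0,"y": 0,"z": -0.18,"ax": 0,"ay": 0,"az": 0,"gripper": 15},{"x": 0,"y": 0,"z": -0.26,"ax": 0,"ay": 0,"az": 0,"gripper": 15},{"x": 0,"y": 0,"z": -0.34,"ax": 0,"ay": 0,"az": 0,"gripper": 15},{"x": 0,"y": 0,"z": -0.42,"ax": 0,"ay": 0,"az": 0,"gripper": 15},{"x": 0,"y": 0,"z": -0.5,"ax": 0,"ay": 0,"az": 0,"gripper": 15},{"x": 0,"y": 0,"z": -0.58,"ax": 0,"ay": 0,"az": 0,"gripper": 15}]'

```text
clock: 15.15
ee_pos: [597.5, -234.3, 125.6]
orientation: [-180.0, 0.0, -168.4]
contact_force: [-1.0, -0.7, -2.5]
grip_width: 25.4
grasp_force: 49.7
```

```bash
python3 mv.py a 0 0 -.58 0; python3 - <<'E'
from h import *
im=eyes.capture('side'); print(sense()['contact_force'])
cv2.imwrite('pics/lift.png',cv2.resize(im[150:320,290:460],None,fx=3,fy=3)[:,:,::-1])
E
```

```text
cmd [ 597.56 -234.32  125.29  191.63]
[ 0.73952088 -0.22167535 -2.27477996]
```

View pics/lift.png

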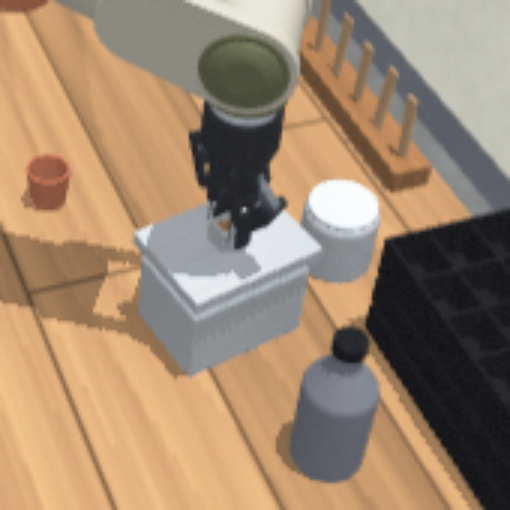

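The outer lid (about (230,250)) is rising level and alone. The load is 2.4 N, matching the outer lid only, and the inner lid stays on the tin. I'll carry on up by 95 mm.

Call:
carry_out --series '[{"x": 0,"y": 0,"z": -0.15,"ax": 0,"ay": 0,"az": 0,"gripper": 15},{"x": 0,"y": 0,"z": -0.35,"ax": 0,"ay": 0,"az": 0,"gripper": 15},{"x": 0,"y": 0,"z": -0.6,"ax": 0,"ay": 0,"az": 0,"gripper": 15},{"x": 0,"y": 0,"z": -0.9,"ax": 0,"ay": 0,"az": 0,"gripper": 15},{"x": 0,"y": 0,"z": -1.2,"ax": 0,"ay": 0,"az": 0,"gripper": 15},{"x": 0,"y": 0,"z": -1.5,"ax": 0,"ay": 0,"az": 0,"gripper": 15},{"x": 0,"y": 0,"z": -1.75,"ax": 0,"ay": 0,"az": 0,"gripper": 15},{"x": 0,"y": 0,"z": -1.9,"ax": 0,"ay": 0,"az": 0,"gripper": 15}]'

```text
clock: 16.2
ee_pos: [597.6, -234.4, 221.2]
orientation: [-180.0, 0.0, -168.4]
contact_force: [0.5, 0.9, -2.1]
grip_width: 25.5
grasp_force: 49.7
```

Call:
carry_out --series '[{"x": 0,"y": 0,"z": 0,"ax": 0,"ay": 0,"az": 0,"gripper": 15},{"x": 0,"y": 0,"z": 0,"ax": 0,"ay": 0,"az": 0,"gripper": 15},{"x": 0,"y": 0,"z": 0,"ax": 0,"ay": 0,"az": 0,"gripper": 15},{"x": 0,"y": 0,"z": 0,"ax": 0,"ay": 0,"az": 0,"gripper": 15},{"x": 0,"y": 0,"z": 0,"ax": 0,"ay": 0,"az": 0,"gripper": 15},{"x": 0,"y": 0,"z": 0,"ax": 0,"ay": 0,"az": 0,"gripper": 15},{"x": 0,"y": 0,"z": 0,"ax": 0,"ay": 0,"az": 0,"gripper": 15},{"x": 0,"y": 0,"z": 0,"ax": 0,"ay": 0,"az": 0,"gripper": 15}]'

```text
clock: 17.2
ee_pos: [597.6, -234.3, 220.3]
orientation: [-180.0, 0.0, -168.4]
contact_force: [1.1, -0.5, -2.6]
grip_width: 24.8
grasp_force: 49.7
```

```bash
python3 - <<'E'
from h import *
im=eyes.capture('side'); s=sense();print(s['contact_force'],s['ee_pos'])
cv2.imwrite('pics/end.png',cv2.resize(im[110:320,290:460],None,fx=2.8,fy=2.8)[:,:,::-1])
E
```

```text
[ 0.14021267  0.1151014  -2.05192888] [ 597.55143321 -234.32123664  220.30691924]
```

View pics/end.png

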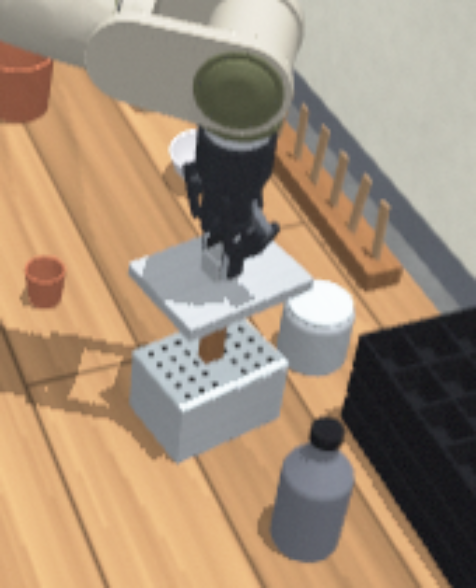

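The vented inner lid is seated on the tin at about (210,360). The outer lid is held level above it at about (220,285), raised 124 mm, so I'll hand in.

```bash
python3 -c "
from rig import order
print(order.close_job())"
```

```text
the job is handed in; nothing more can be done
None
```

Job handed in at about 17 s of the 54 s allowed; the verdict was not shown: the inner lid is seated on the tin, and the outer lid is held level about 124 mm above where it sat.

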